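Turn a settled primer tin over in its tumbler

TASK

The closed primer tin on the welding bench has settled. Pull the orange-balled clamp lever all the way over towards the robot so that the yellow keeper covers the tin, then use the red crank handle to turn the cradle steadily, without letting it spin, until the tin is fully upside down, and leave it so for at least two seconds. Then turn it all the way back so that the tin stands upright in the cradle, still clamped, and let go; leave the blue bottle, hammer and brush alone.

Things in the scene. Friction and masses are not known exactly. Their poses are not given: they have to be found in the camera images.
- stand: Fixed green tumbler stand: base plate 150 x 170 x 10 mm and two uprights (12 mm thick, 45 mm wide, 155 mm high, centred at y = +71 and -71 mm) that carry the cradle between them. Origin at the centre of its underside on the bench; x points away from the robot at yaw 0, y lies along the cradle's turning axis, z up.
- pivot (a point): Point on the cradle's turning axis, 140 mm above the stand's origin; its axes are the stand's. The cradle turns about this y axis.
- cradle (a joint): Angle of the steel cradle, rad: 0 upright against its stop (start), 3.14 fully upside down against the other stop. Increasing: the top moves to stand +x, the crank handle rises from the -x side, over the top, to the +x side. It has friction and stays where it is left. Turning, its parts between the uprights sweep a radius of up to 120 mm about the axis.
- handle_mid (a point): Centre of the exposed part of the red crank handle, turning with the cradle: a round bar of 18 mm diameter parallel to the axis, free from y = -90 to -170 mm in the stand's frame (this point at y = -130), on a crank arm of 60 mm radius. At cradle 0 it lies at (-60, -130, 140) mm of the stand, at cradle 3.14 at (+60, -130, 140) mm. The crank arm (10 mm thick) is at y = -88 mm.
- lever (a joint): Clamp lever on the +y side of the cradle, rad: 0 = leaning to stand +x, keeper open, 1.2 = leaning to stand -x (towards the robot) against its stop, keeper over the tin. It has friction and stays where it is left. It slides the yellow keeper plate (40 x 74 x 6 mm, 3 mm above the tin) 50 mm towards -x. Push it with the cradle at 0, whose stop takes the push.
- lever_tip (a point): Centre of the orange ball, 22 mm diameter, at the end of the lever, a 10 mm thick rod. The lever pivots about an axis along y at (25, 54, 160) mm of the stand when the cradle is at 0; the ball is 100 mm from that pivot, at (81, 54, 243) mm when the lever is at 0 and (-31, 54, 243) mm at 1.2. The cradle's side cheek beside it (y = 39 to 45 mm) is 210 mm high, the upright beyond it 155 mm.
- tin: Closed red and silver tin, 72 mm diameter, 112 mm high, about 0.6 kg, standing loose in the cradle with about 2 mm play. Origin at the centre of its underside, z towards its lid.
- seat (a point): Centre of the cradle's floor, 60 mm below the axis when upright, where the tin's underside rests; turns with the cradle.
- spray: Bystander: blue bottle with yellow cap, 60 mm diameter, 150 mm high, standing on the bench; origin at the centre of its underside.
- hammer: Bystander: hammer about 200 mm long lying on the bench; origin under its middle, handle to its -x.
- brush: Bystander: brush about 180 mm long lying on the bench; origin under its middle, handle to its -x.
Not all that is in view belongs to the job. Leave any purple look-alike of the tin alone.

How it is judged:
On the way, in this order (a step that is already met when the one before it is completed fails the run):
1. the clamp lever is flipped over with the cradle still upright (value of joint lever above 1.05 rad and value of joint cradle below 0.2 rad), for 0.2 s.
2. the clamped tin is upside down (within 15 degrees) and stays so (angle between tin's own z axis and vertical above 2.88 rad and value of joint lever above 1 rad), for 1.7 s.
At the end, for the whole second after the job is handed in: The cradle is back within 0.14 rad (8 degrees) of its upright stop, the lever still clamped (above 1.0 rad), the tin upright within 0.17 rad, its underside within 12 mm of the cradle's seat, at rest (value of joint cradle below 0.14 rad and value of joint lever above 1 rad and angle between tin's own z axis and vertical below 0.17 rad and distance between tin and seat below 0.012 m and linear speed of tin below 0.02 m/s); the robot touches nothing.
It fails at once if the tin leaves the cradle (distance between tin and seat above 0.03 m).
It fails at once if the cradle spins (above 6 rad/s) (velocity of joint cradle above 6 rad/s or velocity of joint cradle below -6 rad/s).
It fails at once if the bottle is moved by more than 30 mm or tipped (distance of spray from where it was at the start of the episode above 0.03 m or angle between spray's own z axis and vertical above 0.5 rad).
It fails at once if the hammer is moved by more than 30 mm (distance of hammer from where it was at the start of the episode above 0.03 m).
It fails at once if the brush is moved by more than 30 mm (distance of brush from where it was at the start of the episode above 0.03 m).
It also fails if it takes over 62 s, if anything falls off the work surface, if the arm or the gripper's body presses on something with over 40 N, if the wrist force passes 120 N, or if a joint passes its speed limit or range.

ROBOT

A 6-joint arm with a two-finger parallel gripper is mounted at the origin on the work surface. World frame = base frame: x ahead of the robot, y to its left, z up, the work surface at z = 0. Lengths are in m, angles in rad, forces in N, time in s.
With the tool pointing down it reaches from about 0.275 to 1 m from the base axis. Payload 8.4 kg.
Tool frame: the origin (TCP) lies midway between the tips of the shut fingers; the grasp point (between the pads) lies 19 mm behind it; z points along the fingers, y is the direction in which the jaws open and shut (so a half turn about z gives the same grasp; the last joint's range is limited). The gripper opens to 85 mm and grips with 20 to 120 N. Pads are 22 mm wide; open, the fingers measure 114 mm over their backs; the gripper's body (76 mm by 85 mm) begins 54 mm behind the grasp point. The pads swing forward as they close: fully open they stand 13 mm farther back than shut.
Start: joints at [-1.221, 0.353, 1.633, -0, 1.155, -0.002], TCP at [0.215, -0.587, 0.231] pointing down, gripper open.
Joint ranges: [-2.63, 2.63], [-0.92, 2.1], [0.06, 2.66], [-1.3, 4.44], [0, 2.69], [-3.02, 3.02]. Speed limits (rad/s): [2.22, 2.22, 2.79, 3.14, 3.14, 3.14].

INTERFACE

Orientations are given as a 3x3 rotation matrix whose columns are the frame's x, y, z axes.
In Python, from bench import movep, move_linear, move_j, grip, hold, ik, get_obs, grab_frame, Unreachable, hand_in gives the robot as it stands. Calls block until the motion is done:
- movep(position, orientation): joint-space move of the TCP to a pose.
- move_linear(position, ori=None, v=0.15, max_force=None): straight line of the TCP; ori=None keeps the orientation; v is the mean speed in m/s. With max_force (N) it stops when the force on the tool has changed by that much, and returns True; else False.
- move_j(angles): joint-space move.
- grip(opening, squeeze=None): finger opening in m; squeeze is the grip in N (None keeps the last); returns when the fingers have stopped.
- hold(seconds).
- ik(position, orientation): joint angles nearest the present ones, or None.
- get_obs(): the state.
- grab_frame(name): name is "scene" or "side" or "wrist"; returns a dict with "frame" (420x560x3 uint8, red, green, blue), "fx", "fy", "cx", "cy" (pixels), "dist_coeffs" ([k1, k2, p1, p2, k3] as OpenCV has them; the pictures are not rectified), "origin" and "attitude" of the camera in the world. Camera axes: x right, y up, looking along -z (the intrinsics and any distortion apply to the point x, -y, -z); pixel columns grow to the right and rows downward; lengths in m; the calibration is good to about 2 mm. A picture is of the moment at which its call begins. There is no depth.
A pose or a line that the arm cannot do raises Unreachable and nothing moves.
- hand_in(): hands the job in, once; it reports no verdict.
The state is a dict: "time": time; "qpos": joint angles; "joint_velocities": joint speeds; "joint_efforts": joint torques, N m; "tool_pos": TCP position; "eef_rot": TCP orientation; "wrist_force": force on the tool from outside, world axes, zero at the start; "wrist_torque": the same for the moment, N m; "finger_gap": finger opening in m.
Only numpy, scipy, OpenCV 4.12 (cv2) and the standard library are available. Lean on these libraries where they do the work, as an engineer would, in place of code of your own. Each camera call takes 0.05 s, during which the arm holds its last target.

## Working session

There is one attempt and no reset: what is moved stays moved. The work goes in short steps, each a Python script; the robot and the scene stay as the last script left them, time stands still between calls to the robot, and variables do not carry over. Pictures are saved under pics/ and viewed, and the job is handed in when it is done.

```bash
mkdir -p pics; ls
python3 - <<'E'
from bench import *
import cv2
for n in ["scene","side","wrist"]:
    f=grab_frame(n); cv2.imwrite(f"pics/{n}0.png",f["frame"][:,:,::-1])
    print(n,[f[k] for k in("fx","fy","cx","cy","dist_coeffs","origin","attitude")])
o=get_obs();print(o["time"],o["eef_rot"],o["finger_gap"])
E
```

```text
pics
scene [440.20386957171837, 440.20386957171837, 279.60827225893814, 211.94295630115894, array([-0.01030535,  0.        ,  0.        ,  0.        ,  0.        ]), array([0.98317714, 0.7561349 , 0.80779175]), array([[-0.87784769, -0.28407822,  0.38559435],
       [ 0.47889229, -0.53198711,  0.69832076],
       [ 0.00675351,  0.79767743,  0.60304652]])]
side [518.9262391929168, 518.9262391929168, 288.8838124882987, 211.60689320880394, array([-0.18458426,  0.        ,  0.        ,  0.        ,  0.        ]), array([0.38227141, 0.94314288, 1.02391696]), array([[-0.97919952,  0.15057915, -0.13599349],
       [-0.20231566, -0.67378653,  0.71068987],
       [ 0.01538449,  0.72342079,  0.69023596]])]
wrist [355.5424688101451, 355.5424688101451, 282.19925024991596, 206.62674283097172, array([-0.07834414,  0.        ,  0.        ,  0.        ,  0.        ]), array([ 0.28119028, -0.56121224,  0.37302122]), array([[ 0.34542419,  0.90160306,  0.26037293],
       [-0.93844502,  0.33238103,  0.09404148],
       [-0.00175493, -0.27682988,  0.96091734]])]
0.15 [[ 9.38752752e-01  3.44591295e-01 -3.32111502e-04]
 [ 3.44591453e-01 -9.38752201e-01  1.01774299e-03]
 [ 3.89349714e-05 -1.06985182e-03 -9.99999427e-01]] 0.08544915794364365
```

View pics/scene0.png

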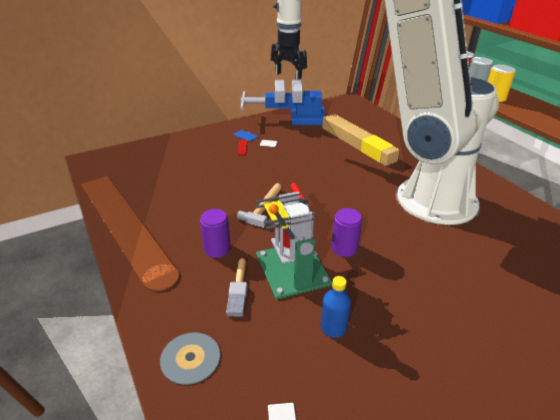

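View pics/side0.png

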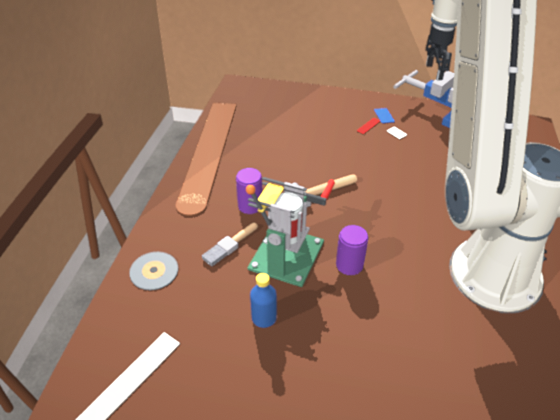

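View pics/wrist0.png

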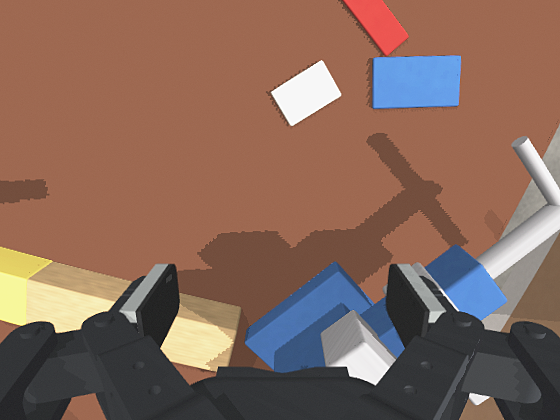

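Scene: green stand at (293,265), orange ball (274,209), red handle (297,191). Side: stand (287,255), ball (251,189), red handle (328,190). Purple decoys are at scene (215,233) and (346,232).

Run:
```python
import cv2,numpy as np
a=cv2.imread("pics/scene0.png")[170:310,220:360]; b=cv2.imread("pics/side0.png")[165:305,225:365]
p=[cv2.resize(i,(395,395),interpolation=cv2.INTER_CUBIC) for i in (a,b)]
cv2.imwrite("pics/crop0.png",np.hstack(p))
```

```text
(no output)
```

View pics/crop0.png

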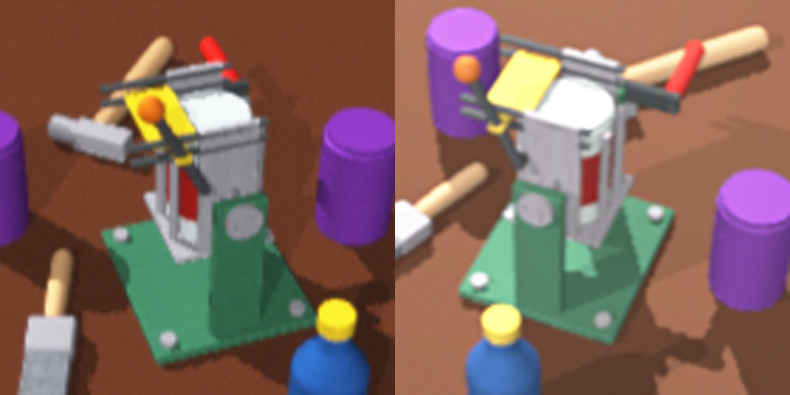

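```bash
cat > h.py <<'E'
import numpy as np,cv2
from bench import *
def ray(f,uv):
    K=np.array([[f["fx"],0,f["cx"]],[0,f["fy"],f["cy"]],[0,0,1]])
    p=cv2.undistortPoints(np.array([[uv]],float),K,np.array(f["dist_coeffs"]))[0,0]
    d=f["attitude"]@np.array([p[0],-p[1],-1]); return np.array(f["origin"]),d/np.linalg.norm(d)
def plane(f,uv,z):
    o,d=ray(f,uv); return o+d*(z-o[2])/d[2]
def tri(*rs):
    A=0;b=0
    for o,d in rs:
        M=np.eye(3)-np.outer(d,d);A=A+M;b=b+M@o
    x=np.linalg.solve(A,b); return x,[np.linalg.norm((np.eye(3)-np.outer(d,d))@(x-o)) for o,d in rs]
def blob(img,lo,hi,roi=None):
    h=cv2.cvtColor(img,cv2.COLOR_RGB2HSV);m=cv2.inRange(h,lo,hi)
    if roi: 
        z=np.zeros_like(m);x0,y0,x1,y1=roi;z[y0:y1,x0:x1]=1;m=m*z
    return m
def proj(f,P):
    K=np.array([[f["fx"],0,f["cx"]],[0,f["fy"],f["cy"]],[0,0,1]])
    c=np.array(f["attitude"]).T@(np.asarray(P)-f["origin"]);c=c*[1,-1,-1]
    return cv2.projectPoints(c.reshape(1,3),np.zeros(3),np.zeros(3),K,np.array(f["dist_coeffs"]))[0].ravel()
E
python3 - <<'E'
from h import *
np.set_printoptions(precision=4,suppress=True)
s=grab_frame("scene");d=grab_frame("side")
R=[]
for f,roi in((s,(255,195,290,225)),(d,(240,178,262,200))):
    m=blob(f["frame"],(5,170,150),(15,255,255),roi)
    n,l,st,c=cv2.connectedComponentsWithStats(m); i=1+np.argmax(st[1:,4]);print(st[i],c[i]);R.append(ray(f,c[i]))
print("ball",tri(*R))
for f,roi in((s,(285,180,310,205)),(d,(315,175,340,205))):
    m=blob(f["frame"],(0,180,110),(4,255,255),roi)|blob(f["frame"],(174,180,110),(180,255,255),roi)
    n,l,st,c=cv2.connectedComponentsWithStats(m); i=1+np.argmax(st[1:,4]);print(st[i],c[i])
    P=np.argwhere(l==i)[:,::-1];print(cv2.fitLine(P.astype(np.float32),2,0,.01,.01).ravel())
for f,q,roi in((s,[(256.5,252.2),(276.7,297.6),(331.7,284.1)],(240,220,340,310)),(d,[(248,268.9),(302.3,285.5),(323.9,238.4)],(235,225,335,300))):
    m=blob(f["frame"],(65,100,40),(90,255,255),roi)
    cs=cv2.findContours(m,0,2)[0];c=max(cs,key=cv2.contourArea);h=cv2.convexHull(c)
    print("hull",cv2.approxPolyDP(h,3,True).reshape(-1,2).tolist())
    for u in q: print(plane(f,u,.005))
# bystanders
for f,n,u in((s,"spray cap",(339,283)),(d,"cap",(263,281))): print(n,ray(f,u))
print("spray cap",tri(ray(s,(339,283)),ray(d,(263,281))))
for n,u in dict(hamhead=(253,219),hamtail=(278,187),brushhead=(236,300),brushtail=(241,263),tinR=(346,252),tinL=(215,254)).items(): print(n,plane(s,u,.01))
E
```

```text
[270 205   8   9  50] [273.62 208.94]
[247 187   7   7  34] [250.5    190.4118]
ball (array([0.6334, 0.0969, 0.2506]), [np.float64(0.000763488704430143), np.float64(0.0007634887044301919)])
[290 183  11   9  61] [294.6393 187.0656]
[  0.7831   0.6219 294.6393 187.0656]
[324 182  10  16  39] [328.6667 190.8205]
[  0.4535  -0.8913 328.6667 190.8205]
hull [[313, 239], [330, 284], [276, 298], [257, 252]]
[ 0.611  -0.0448  0.005 ]
[0.6397 0.1232 0.005 ]
[0.4981 0.149  0.005 ]
hull [[270, 275]]
[0.642  0.1243 0.005 ]
[0.4967 0.1473 0.005 ]
[ 0.4693 -0.0238  0.005 ]
spray cap (array([0.9832, 0.7561, 0.8078]), array([-0.4484, -0.536 , -0.7153]))
cap (array([0.3823, 0.9431, 1.0239]), array([ 0.1631, -0.6039, -0.7801]))
spray cap (array([0.5667, 0.2592, 0.1426]), [np.float64(0.0012832392329358137), np.float64(0.0012832392329359438)])
hamhead [ 0.5586 -0.1743  0.01  ]
hamtail [ 0.4133 -0.2881  0.01  ]
brushhead [0.7305 0.088  0.01  ]
brushtail [ 0.6673 -0.0215  0.01  ]
tinR [0.4012 0.073  0.01  ]
tinL [ 0.714  -0.0857  0.01  ]
```

The stand centre comes out at (0.554, 0.051) with yaw ≈ -0.17, and both views agree. The only orange ball is at scene (274,209). Red items are the handle at (295,187), the tin label at (287,240) and a far red block at (242,148). The handle is the bar beside the stand. Next I check IK for a crank grasp along the axis.

```bash
cat >> h.py <<'E'
from scipy.spatial.transform import Rotation as Rot
C=np.array([.5545,.051,0]);YAW=-.170
def S(): return Rot.from_euler('z',YAW).as_matrix()
def W(p): return C+S()@np.asarray(p,float)
def Rlever(sg): # tool z down, y = sg*stand x
    z=np.array([0,0,-1.]);y=sg*S()[:,0];return np.column_stack([np.cross(y,z),y,z])
def crank(a,sg,y=-.150,tilt=0,r=.060,droll=0):
    """tool along +y of stand; tilt raises the wrist"""
    z=np.array([0,np.cos(tilt),-np.sin(tilt)]);yy=sg*np.array([0,np.sin(tilt),np.cos(tilt)])
    R0=np.column_stack([np.cross(yy,z),yy,z])
    Ra=Rot.from_euler('y',a).as_matrix()
    if tilt: 
        R=Rot.from_euler('y',a+droll).as_matrix()@R0
    else: R=Rot.from_euler('y',a+droll).as_matrix()@R0
    p=np.array([0,y,.14])+Ra@np.array([-r,0,0])
    R=S()@R
    return W(p)+.019*R[:,2],R
E
python3 - <<'E'
from h import *
np.set_printoptions(precision=2,suppress=True)
for sg in(1,-1):
  for dr in (0,-.5,.5,):
    print(sg,dr)
    for a in np.linspace(0,np.pi,7):
        p,R=crank(a,sg,droll=dr); print(ik(p,R))
for sg in(1,-1):
    print([ik(W([x,.058,z]),Rlever(sg)) for x,z in((.135,.4),(.135,.232),(0,.232))])
# predicted pixels
s=grab_frame("scene");d=grab_frame("side")
for P in([-.06,-.09,.14],[-.06,-.17,.14],[.081,.054,.243],[0,0,.195]): print(P,proj(s,W(P)),proj(d,W(P)))
E
```

```text
1 0
[-0.78  0.95  1.83  0.99  1.77 -2.84]
[-0.77  0.9   1.83  1.01  1.8  -2.28]
[-0.75  0.87  1.8   1.04  1.82 -1.69]
[-0.72  0.88  1.75  1.08  1.83 -1.12]
[-0.7   0.91  1.68  1.11  1.84 -0.56]
[-0.68  0.96  1.63  1.13  1.83 -0.03]
[-0.68  1.01  1.6   1.13  1.82  0.48]
1 -0.5
[-0.78  0.95  1.83  0.99  1.77  2.94]
[-0.77  0.9   1.83  1.01  1.8  -2.78]
[-0.75  0.87  1.8   1.04  1.82 -2.19]
[-0.72  0.88  1.75  1.08  1.83 -1.62]
[-0.7   0.91  1.68  1.11  1.84 -1.06]
[-0.68  0.96  1.63  1.13  1.83 -0.53]
[-0.68  1.01  1.6   1.13  1.82 -0.02]
1 0.5
[-0.78  0.95  1.83  0.99  1.77 -2.34]
[-0.77  0.9   1.83  1.01  1.8  -1.78]
[-0.75  0.87  1.8   1.04  1.82 -1.19]
[-0.72  0.88  1.75  1.08  1.83 -0.62]
[-0.7   0.91  1.68  1.11  1.84 -0.06]
[-0.68  0.96  1.63  1.13  1.83  0.47]
[-0.68  1.01  1.6   1.13  1.82  0.98]
-1 0
[-0.78  0.95  1.83  0.99  1.77  0.3 ]
[-0.77  0.9   1.83  1.01  1.8   0.87]
[-0.75  0.87  1.8   1.04  1.82  1.45]
[-0.72  0.88  1.75  1.08  1.83  2.02]
[-0.7   0.91  1.68  1.11  1.84  2.58]
None
[-0.68  1.01  1.6   1.13  1.82 -2.66]
-1 -0.5
[-0.78  0.95  1.83  0.99  1.77 -0.2 ]
[
[... 247 characters left out ...]
0.9   1.83  1.01  1.8   1.37]
[-0.75  0.87  1.8   1.04  1.82  1.95]
[-0.72  0.88  1.75  1.08  1.83  2.52]
None
[-0.68  0.96  1.63  1.13  1.83 -2.67]
[-0.68  1.01  1.6   1.13  1.82 -2.16]
[array([ 0.12,  0.38,  1.23, -0.  ,  1.53,  0.29]), array([ 0.12,  0.47,  1.45, -0.  ,  1.22,  0.29]), array([ 0.19,  0.27,  1.74, -0.  ,  1.12,  0.36])]
[array([ 0.12,  0.38,  1.23, -0.  ,  1.53, -2.85]), array([ 0.12,  0.47,  1.45, -0.  ,  1.22, -2.85]), array([ 0.19,  0.27,  1.74, -0.  ,  1.12, -2.78])]
[-0.06, -0.09, 0.14] [303.38 201.5 ] [323.21 200.03]
[-0.06, -0.17, 0.14] [292.73 185.29] [332.88 181.15]
[0.081, 0.054, 0.243] [268.16 211.9 ] [247.06 190.15]
[0, 0, 0.195] [294.39 208.48] [288.5  200.05]
```

Run:
```python
from h import *
np.set_printoptions(precision=3,suppress=True)
o=get_obs();p=np.array(o["tool_pos"])
move_linear(p+[0.03,0.05,.2],v=.3)
movep(W([.135,.058,.40]),Rlever(1))
grip(0)
for n in("wrist","side"):
    f=grab_frame(n);cv2.imwrite(f"pics/{n}1.png",f["frame"][:,:,::-1])
o=get_obs();print(o["time"],o["tool_pos"],o["finger_gap"])
```

```text
4.775 [0.697 0.085 0.4  ] 4.7413643288498264e-05
```

View pics/wrist1.png

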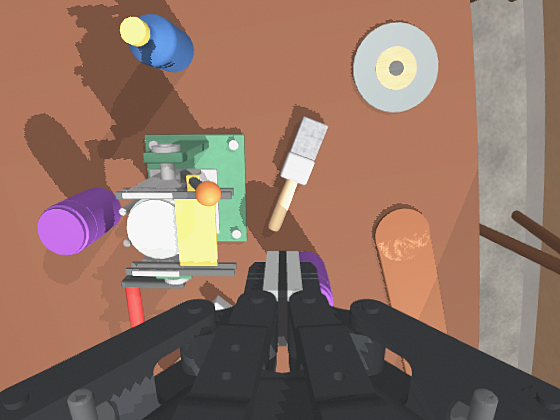

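View pics/side1.png

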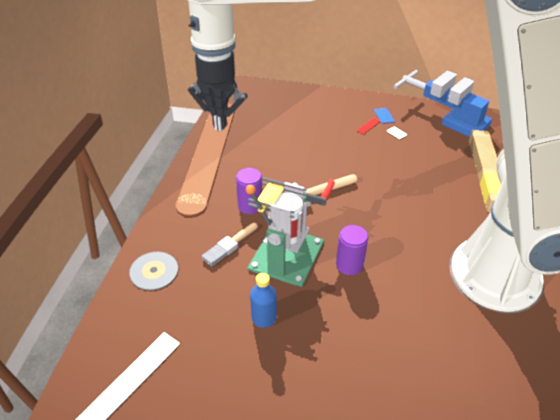

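Wrist view: ball (207,193), yellow keeper (197,232), silver lid (155,228), red handle (135,303), plate corners (146,135), (244,134), (246,241). Side view: gripper high and clear at (217,125), nothing disturbed.

Run:
```python
from h import *
np.set_printoptions(precision=4,suppress=True)
w=grab_frame("wrist");s=grab_frame("scene");d=grab_frame("side")
m=blob(w["frame"],(5,150,120),(16,255,255),(185,170,235,215))
n,l,st,c=cv2.connectedComponentsWithStats(m);i=1+np.argmax(st[1:,4]);print(st[i],c[i])
x,e=tri(ray(w,c[i]),ray(s,(273.62,208.94)),ray(d,(250.5,190.4)));print("ball",x,e, "stand frame",S().T@(x-C))
m=blob(w["frame"],(65,80,30),(90,255,255),(130,120,260,260));cs=cv2.findContours(m,0,2)[0];h=cv2.convexHull(max(cs,key=cv2.contourArea));print(cv2.approxPolyDP(h,3,True).reshape(-1,2).tolist())
for u in((146,135),(244,134),(246,241)): print(plane(w,u,.01))
print("pred",[W(q) for q in([-.075,.085,.01],[.075,.085,.01],[.075,-.085,.01])])
m=blob(w["frame"],(0,180,110),(4,255,255),(115,280,150,330))|blob(w["frame"],(174,180,110),(180,255,255),(115,280,150,330))
P=np.argwhere(m)[:,::-1];print(P.min(0),P.max(0),proj(w,W([-.06,-.09,.14])),proj(w,W([-.06,-.17,.14])))
for v in(290,310,325): 
    q=P[P[:,1]==v];print(S().T@(plane(w,(q[:,0].mean(),v),.14)-C))
```

```text
[195 182  26  24 271] [206.1181 190.5498]
ball [0.6336 0.0975 0.251 ] [np.float64(0.0004638044526932274), np.float64(0.0008838784624919034), np.float64(0.0007462105623773132)] stand frame [0.0701 0.0593 0.251 ]
[[245, 240], [217, 240], [148, 175], [143, 154], [145, 135], [243, 135]]
[0.501 0.149 0.01 ]
[0.6462 0.1246 0.01  ]
[ 0.6161 -0.0418  0.01  ]
pred [array([0.495 , 0.1475, 0.01  ]), array([0.6428, 0.1221, 0.01  ]), array([ 0.614 , -0.0455,  0.01  ])]
[126 289] [143 321] [130.3864 284.1695] [138.3231 336.892 ]
[-0.0497 -0.0982  0.14  ]
[nan nan nan]
[nan nan nan]<stdin>:13: RuntimeWarning: Mean of empty slice.
  ret = ret.dtype.type(ret / rcount)
```

```bash
sed -i 's/^C=.*/C=np.array([.556,.053,0]);YAW=-.170/' h.py
python3 - <<'E'
from h import *
np.set_printoptions(precision=3,suppress=True)
move_linear(W([.128,.058,.234]),Rlever(1),v=.2)
f0=get_obs()["wrist_force"];print(f0)
for x in(.06,.03,.012,.003,-.006,-.012):
    st=move_linear(W([x,.058,.234]),v=.08,max_force=30)
    o=get_obs();print(x,st,S().T@(np.array(o["tool_pos"])-C),np.array(o["wrist_force"])-f0,o["time"])
    if st: break
for n in("wrist","side"):
    f=grab_frame(n);cv2.imwrite(f"pics/{n}2.png",f["frame"][:,:,::-1])
E
```

```text
[0.212 0.269 0.273]
0.06 False [0.06  0.058 0.234] [-0.642 -0.768 -0.433] 6.9083
0.03 False [0.03  0.058 0.234] [-0.559  0.37   0.154] 7.4333
0.012 False [0.012 0.058 0.234] [ 0.398 -0.159  0.104] 7.8083
0.003 False [0.003 0.058 0.234] [-0.229  0.189 -0.294] 8.0667
-0.006 False [-0.006  0.058  0.234] [ 0.252 -0.304  0.112] 8.325
-0.012 False [-0.008  0.058  0.235] [15.816 -3.368 -4.961] 8.575
```

View pics/wrist2.png

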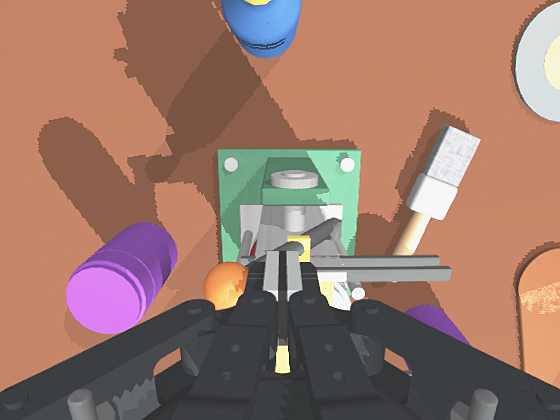

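Lever went over: the ball is now at (224,285) on the robot side, and the push met the stop with about 16 N. Retreat, check, and move to the crank pre-grasp.

Run:
```python
from h import *
np.set_printoptions(precision=3,suppress=True)
move_linear(W([.03,.058,.236]),v=.15)
move_linear(W([.03,.058,.40]),v=.3)
w=grab_frame("wrist");cv2.imwrite("pics/wrist3.png",w["frame"][:,:,::-1])
s=grab_frame("scene");cv2.imwrite("pics/scene3.png",s["frame"][:,:,::-1]);d=grab_frame("side")
print("ball pred at 1.2:",[proj(f,W([-.031,.054,.243])) for f in(s,d,w)])
for f in(s,d):
    m=blob(f["frame"],(5,170,150),(15,255,255),(240,170,340,240));n,l,st,c=cv2.connectedComponentsWithStats(m)
    print([(st[i,4],c[i]) for i in range(1,n) if st[i,4]>10])
print(get_obs()["time"])
p,R=crank(0,1,y=-.145)
for b in(.05,.1,.14): print(ik(p-b*R[:,2],R))
z=np.array([0,0,-1.])
print(ik([.38,-.38,.42],Rlever(1)))
```

```text
ball pred at 1.2: [array([316.72 , 202.868]), array([292.087, 203.321]), array([213.652, 194.646])]
[(np.int32(70), array([316.829, 202.086]))]
[(np.int32(25), array([292.04, 204.64]))]
9.9583
[-0.833  0.965  1.774  0.947  1.814 -2.818]
[-0.895  0.983  1.701  0.899  1.868 -2.788]
[-0.94   1.     1.637  0.867  1.914 -2.764]
[-0.788  0.087  1.563 -0.     1.492 -0.618]
```

View pics/wrist3.png

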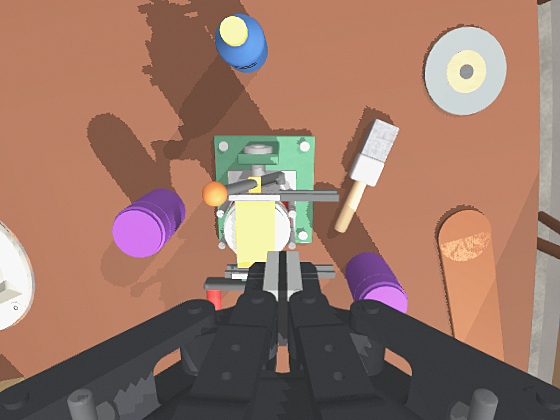

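The keeper (258,235) now lies over the tin. The ball agrees with the lever at 1.2 to about 1 px, which also confirms the stand pose. Moving to the crank.

Run:
```python
from h import *
np.set_printoptions(precision=3,suppress=True)
move_linear(W([.03,.058,.43]),v=.3)
movep([.38,-.38,.42],Rlever(1))
grip(.045)
p,R=crank(0,1,y=-.145)
q=ik([.38,-.38,.42],Rlever(1)).copy()
movep(p-.14*R[:,2]+[0,0,.06],R)
movep(p-.11*R[:,2],R)
o=get_obs();print(o["time"],o["tool_pos"],o["wrist_force"])
for n in("wrist","side","scene"):
    f=grab_frame(n);cv2.imwrite(f"pics/{n}4.png",f["frame"][:,:,::-1])
    if n=="wrist": print(proj(f,W([-.06,-.17,.14])),proj(f,W([-.06,-.09,.14])),proj(f,p))
```

```text
14.8083 [ 0.457 -0.169  0.141] [-1.442  0.164  0.676]
[281.597 223.48 ] [281.621 192.751] [281.612 204.334]
```

View pics/wrist4.png

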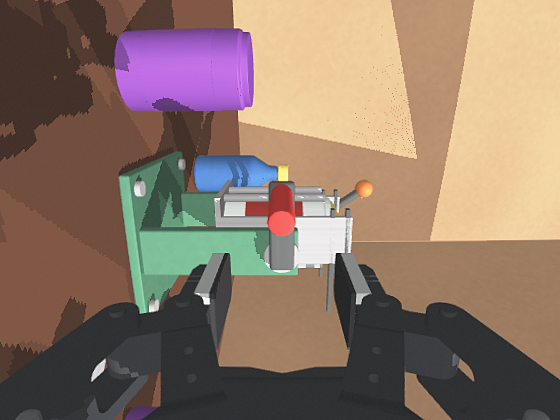

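View pics/side4.png

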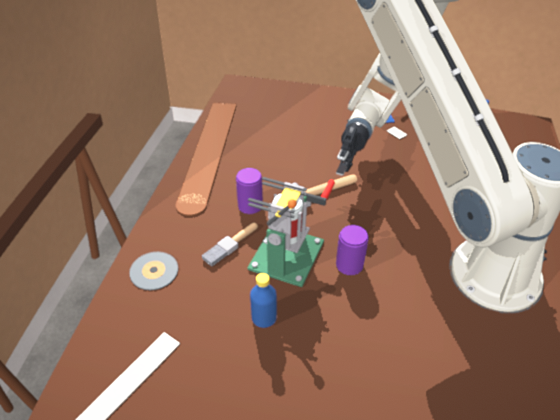

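View pics/scene4.png

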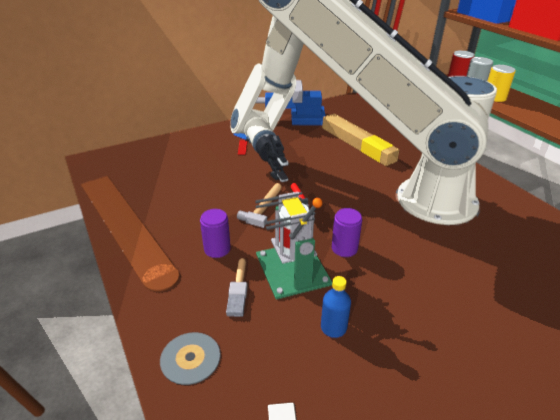

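Handle end at (282,215) sits midway between the jaws, within pixels of prediction. Advance, grip and start turning.

```bash
cat >> h.py <<'E'
def turn(a0,a1,n,v=.045,fm=60):
    for a in np.linspace(a0,a1,n+1)[1:]:
        p,R=crank(a,1,y=-.145)
        st=move_linear(p,R,v=v,max_force=fm)
        o=get_obs();print(round(a,2),st,round(o["time"],2),np.round(o["wrist_force"],1),np.round(o["wrist_torque"],2),np.round(np.array(o["tool_pos"])-p,4))
        if st: return a
E
python3 - <<'E'
from h import *
np.set_printoptions(precision=3,suppress=True)
p,R=crank(0,1,y=-.145)
print(move_linear(p,R,v=.12,max_force=15))
print(get_obs()["wrist_force"])
grip(0.0,squeeze=50)
o=get_obs();print(o["time"],o["finger_gap"],o["wrist_force"],o["wrist_torque"])
turn(0,np.pi/6,3)
for n in("side",):
    f=grab_frame(n);cv2.imwrite(f"pics/{n}5.png",f["frame"][:,:,::-1])
E
```

```text
False
[ 0.109 -0.821 -0.092]
16.3833 0.016781017424922388 [-0.962 -5.665  2.051] [-0.343  0.078  0.157]
0.17 False 16.77 [-2.1 -7.   2.8] [-0.12  0.11  0.16] [ 0.    -0.001  0.   ]
0.35 False 17.15 [-2.4 -6.9  2.2] [-0.14  0.09  0.12] [ 0.    -0.001  0.   ]
0.52 False 17.53 [-1.9 -7.   2.6] [-0.06  0.06  0.03] [ 0.    -0.001  0.   ]
```

View pics/side5.png

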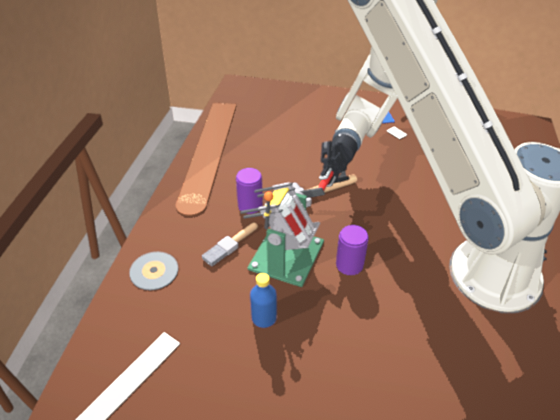

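The cradle is tilting, with the tin leaning about 30° at (295,220) and low forces. Continue.

Run:
```python
from h import *
r=turn(np.pi/6,3.00,14)
if r is None: turn(3.00,3.12,1,v=.02,fm=30)
for n in("side","scene"):
    f=grab_frame(n);cv2.imwrite(f"pics/{n}6.png",f["frame"][:,:,::-1])
o=get_obs();print(o["time"],o["finger_gap"])
```

```text
0.7 False 17.97 [-0.6 -6.5  3.5] [-0.05  0.08  0.04] [ 0.0002 -0.0008  0.0005]
0.88 False 18.35 [-1.8 -8.   3. ] [ 0.06  0.05 -0.04] [ 0.0003 -0.0008  0.0005]
1.05 False 18.73 [-0.2 -8.4  3.2] [ 0.07  0.03 -0.1 ] [ 0.0004 -0.0009  0.0006]
1.23 False 19.12 [ 0.1 -6.9  3.8] [ 0.09 -0.02 -0.18] [ 0.0004 -0.0009  0.0006]
1.41 False 19.5 [ 0.4 -7.4  3. ] [ 0.15  0.01 -0.24] [ 0.0005 -0.0009  0.0006]
1.58 False 19.88 [ 1.4 -7.2  4.1] [ 0.16  0.05 -0.31] [ 0.0007 -0.001   0.0006]
1.76 False 20.27 [ 1.5 -6.9  3.8] [ 0.1   0.02 -0.43] [ 0.0008 -0.0011  0.0006]
1.94 False 20.65 [ 2.2 -7.4  3.8] [ 0.06  0.07 -0.54] [ 0.0009 -0.0011  0.0006]
2.12 False 21.03 [ 2.6 -6.8  2.4] [ 0.03  0.13 -0.61] [ 0.001  -0.0011  0.0005]
2.29 False 21.42 [ 3.7 -7.1  1.5] [ 0.02  0.17 -0.71] [ 0.0011 -0.0012  0.0003]
2.47 False 21.8 [ 4.1 -7.2  2. ] [-0.12  0.23 -0.85] [ 0.0012 -0.0012  0.0002]
2.65 False 22.18 [ 3.9 -7.2  0.4] [-0.28  0.29 -0.85] [ 0.0012 -0.0012  0.    ]
2.82 False 22.57 [ 3.7 -7.2 -0.2] [-0.44  0.37 -0.9 ] [ 0.0012 -0.0012 -0.0002]
3.0 False 22.95 [ 4.5 -7.9 -1.3] [-0.55  0.34 -0.83] [ 0.0012 -0.0013 -0.0004]
3.12 False 23.46 [ 3.1 -7.2  0.9] [-0.27  0.1  -0.77] [ 0.0011 -0.0012  0.0002]
23.5583 0.016600157993571736
```

View pics/side6.png

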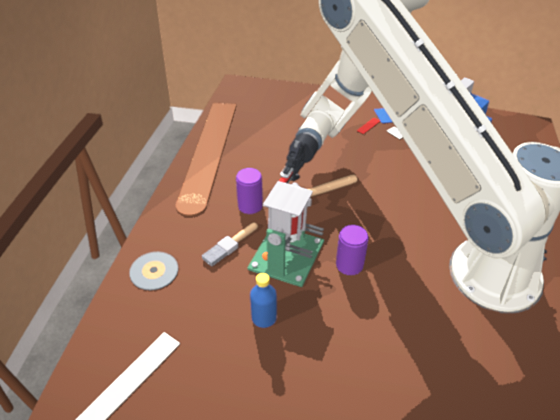

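View pics/scene6.png

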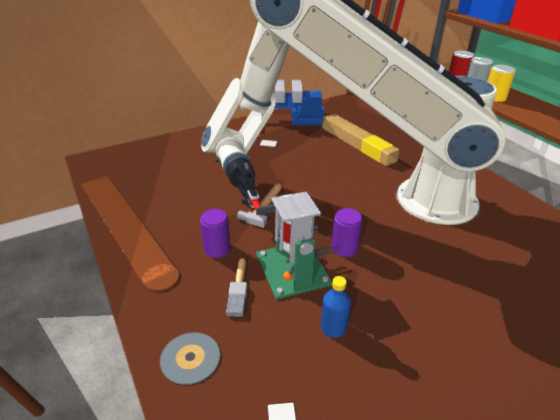

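Upside down: cradle floor on top at side (288,197) and scene (297,205), ball below at scene (287,276). Checking the ball against the clamped prediction, dwelling, then turning back.

Run:
```python
from h import *
hold(2.7)
s=grab_frame("scene")
print("pred ball clamped",proj(s,W([.031,.054,.037])),"open",proj(s,W([-.081,.054,.037])))
m=blob(s["frame"],(5,170,120),(15,255,255),(240,250,340,300));n,l,st,c=cv2.connectedComponentsWithStats(m);print([(st[i,4],c[i]) for i in range(1,n) if st[i,4]>5])
r=turn(3.12,0.14,17)
if r is None: r=turn(.14,0.0,1,v=.02,fm=30)
o=get_obs();print(o["time"],o["finger_gap"])
for n in("side","scene"):
    f=grab_frame(n);cv2.imwrite(f"pics/{n}7.png",f["frame"][:,:,::-1])
```

```text
pred ball clamped [288.31388525 276.09801895] open [330.43745036 265.88041523]
[(np.int32(45), array([287.2       , 275.93333333]))]
2.94 False 26.69 [ 2.8 -7.3  3.8] [-0.08 -0.05 -0.64] [ 0.001  -0.0012  0.0007]
2.77 False 27.07 [ 2.4 -6.1  3.7] [ 0.01 -0.11 -0.56] [ 0.0009 -0.0012  0.0008]
2.59 False 27.46 [ 0.2 -6.5  3.9] [ 0.07 -0.13 -0.41] [ 0.0007 -0.0011  0.0009]
2.42 False 27.84 [-0.2 -6.6  4.1] [ 0.1  -0.18 -0.32] [ 0.0006 -0.0011  0.001 ]
2.24 False 28.23 [-0.5 -6.9  3.9] [ 0.16 -0.24 -0.23] [ 0.0004 -0.001   0.001 ]
2.07 False 28.61 [-1.8 -7.3  5. ] [ 0.12 -0.25 -0.11] [ 0.0002 -0.001   0.001 ]
1.89 False 28.99 [-2.6 -6.9  3.5] [ 0.15 -0.14 -0.03] [ 0.     -0.0009  0.0008]
1.72 False 29.38 [-3.1 -7.5  3.3] [ 0.07 -0.24  0.14] [-0.0001 -0.0009  0.0008]
1.54 False 29.76 [-4.4 -7.3  4.4] [ 0.02 -0.2   0.23] [-0.0002 -0.0008  0.0006]
1.37 False 30.14 [-4.7 -6.7  2.2] [-0.08 -0.23  0.33] [-0.0003 -0.0008  0.0005]
1.19 False 30.52 [-4.8 -8.   1.8] [-0.18 -0.19  0.34] [-0.0004 -0.0007  0.0003]
1.02 False 30.91 [-5.4 -6.7  0.4] [-0.33 -0.24  0.44] [-0.0004 -0.0007  0.0001]
0.84 False 31.29 [-5.2 -7.2  0.4] [-0.46 -0.14  0.46] [-0.0004 -0.0007 -0.0001]
0.67 False 31.68 [-4.6 -8.3 -0.8] [-0.5  -0.12  0.39] [-0.0004 -0.0007 -0.0003]
0.49 False 32.06 [-4.7 -6.9 -1.7] [-0.63 -0.15  0.33] [-0.0003 -0.0007 -0.0004]
0.32 False 32.44 [-4.4 -7.6 -2. ] [-0.77 -0.12  0.27] [-0.0001 -0.0007 -0.0005]
0.14 False 32.83 [-3.  -7.3 -2.9] [-0.81 -0.06  0.24] [-0.     -0.0007 -0.0006]
0.0 False 33.39 [-3.3 -6.4  0.7] [-0.18  0.01  0.19] [ 0.0001 -0.0007  0.0001]
33.3917 0.016486335475787744
```

View pics/scene7.png

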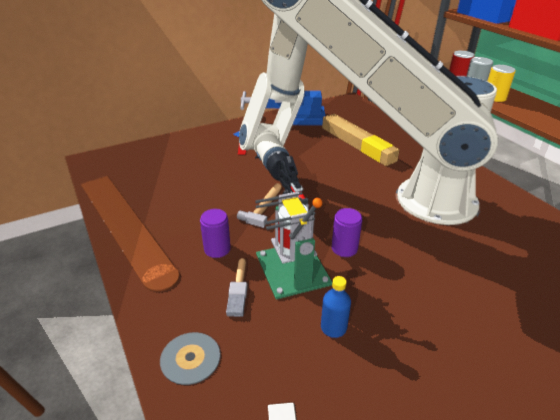

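Back upright: ball at (317,203), matching the earlier clamped position. A small nudge onto the stop, then release and withdraw.

Run:
```python
from h import *
turn(0,-.03,1,v=.01,fm=25)
turn(-.03,0,1,v=.01,fm=25)
grip(.045)
p,R=crank(0,1,y=-.145)
print(move_linear(p-.12*R[:,2],R,v=.1))
hold(.3)
o=get_obs();print(o["time"],o["wrist_force"])
w=grab_frame("wrist");cv2.imwrite("pics/wrist8.png",w["frame"][:,:,::-1])
s=grab_frame("scene");d=grab_frame("side");
cv2.imwrite("pics/scene8.png",s["frame"][:,:,::-1]);cv2.imwrite("pics/side8.png",d["frame"][:,:,::-1])
for f in(s,d):
    m=blob(f["frame"],(5,170,150),(15,255,255),(240,170,340,240));n,l,st,c=cv2.connectedComponentsWithStats(m)
    print(proj(f,W([-.031,.054,.243])),[(st[i,4],c[i]) for i in range(1,n) if st[i,4]>10])
print("handle end",proj(w,W([-.06,-.17,.14])))
a=cv2.imread("pics/scene8.png")[170:310,220:360]; b=cv2.imread("pics/side8.png")[165:305,225:365]
cv2.imwrite("pics/crop8.png",np.hstack([cv2.resize(i,(395,395),interpolation=cv2.INTER_CUBIC) for i in (a,b)]))
# bystander change vs start
for n,f in(("scene",s),("side",d)):
    x=cv2.absdiff(cv2.imread(f"pics/{n}0.png"),f["frame"][:,:,::-1].copy()).max(2)
    for nm,r in dict(scene=dict(spray=(320,278,352,338),brush=(226,260,248,316),ham=(237,212,268,228)),side=dict(spray=(250,275,278,328),brush=(202,223,258,265))) [n].items(): print(n,nm,(x[r[1]:r[3],r[0]:r[2]]>40).mean())
```

```text
-0.03 False 33.83 [-2.4 -8.1 10.5] [1.08 0.37 0.13] [ 0.     -0.0007  0.0018]
0.0 False 34.16 [-2.7 -7.1  1.8] [-0.35  0.11  0.16] [ 0.0001 -0.0007  0.0001]
False
36.1917 [-0.18356914  0.4749839   0.30025914]
[316.7199234  202.86801262] [(np.int32(65), array([316.90769231, 202.18461538]))]
[292.08705313 203.3211374 ] [(np.int32(38), array([291.65789474, 204.        ]))]
handle end [282.71004668 218.36911233]
scene spray 0.0005208333333333333
scene brush 0.0
scene ham 0.0020161290322580645
side spray 0.0
side brush 0.0
```

View pics/crop8.png

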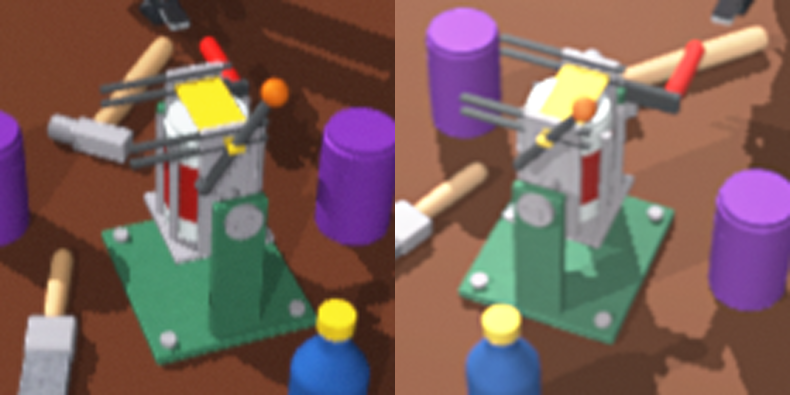

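View pics/wrist8.png

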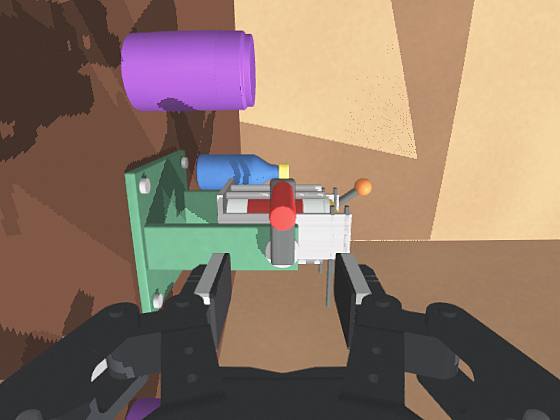

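The tin is upright under the keeper, the ball is clamped at scene (317,202), the handle is back at its start position, and the gripper is clear. Handing in.

```bash
python3 -c "
from bench import *
hold(.5);print(hand_in())"
```

```text
the job is handed in; nothing more can be done
None
```

The job is done and handed in at about 37 s of the 62 s allowed; no verdict was reported.

- **Clamp:** I pushed the orange-balled lever over to its stop (about 16 N) with the cradle upright, and the yellow keeper now covers the tin.
- **Turn:** I gripped the red crank handle and turned the cradle over at roughly 0.5 rad/s. I held it upside down for about 2.7 s, turned it back onto its upright stop, then let go and withdrew the gripper.
- **Last checks:**
  - The ball is within about 1 px of its fully clamped position in both fixed views.
  - The tin is upright in the cradle under the keeper, and the handle is back where it started.
  - The bottle and brush images are unchanged from the start, and so is the hammer head. I did not compare the hammer handle numerically, but it looks unmoved.
  - Force on the tool is near zero.
- **Disagreements:**
  - The ball started about 10 mm short of where the lever at 0 would put it, probably because the lever stood slightly over at the start.
  - The camera views placed the stand 2–4 mm apart, so I used a middle value.

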